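Put the stationery away in the ceramic desk set

TASK

Put the four pieces of stationery away in the white desk set: the eraser flat in the oblong dish, the glue stick upright in the small cup, and the two rolls of tape stacked neatly and flat in the round dish, the thick roll at the bottom and the thin roll on top of it. Leave the tealight, the matchbox and the thread spool where they are.

Things in the scene. Friction and masses are not known exactly. Their poses are not given: they have to be found in the camera images.
- washi_a: thick roll of paper tape, tan, lying flat: a ring 43 mm across, 15 mm high, with a hole in the middle that shows the desk or dish (grasp across the outside only: nothing can enter the hole). Loose, 0.016 kg. Origin: centre of its underside; z up
- washi_b: thin roll of paper tape, grey-green, lying flat: a ring 43 mm across, 10 mm high, else as the thick one. Loose, 0.016 kg. Origin: centre of its underside; z up
- eraser: beige eraser with a white end, lying flat: 18 mm (its x) by 42 mm (its y) by 11 mm high; grasp across the 18 mm. Loose, 0.014 kg. Origin: centre of its underside; z up
- glue_stick: glue stick standing upright: white cylinder 22 mm across, 86 mm high, with a tan band. Loose, 0.032 kg, falls over if pushed. Origin: centre of its underside; z up along it
- round_dish: round flat white dish, fixed to the desk, 72 mm across; its floor is 4 mm and its lip 9 mm above the desk, 64 mm across inside. Place for both rolls of tape. Origin: centre of its underside; z up
- oblong_dish: oblong flat white dish, fixed to the desk, 42 mm (its x) by 70 mm (its y); inside 34 by 62 mm; its floor is 4 mm and its lip 8 mm above the desk. Place for the eraser, whose long side must lie along the dish's long side to fit. Origin: centre of its underside; z up
- stand_cup: small round white cup, fixed to the desk, 48 mm across and 33 mm high; inside 40 mm across, floor 4 mm above the desk. Place for the glue stick. Origin: centre of its underside; z up
- tealight_a: tealight in a foil cup, 39 mm across, 19 mm high with its wick (15 mm without), round like the tape rolls but with white wax and a wick in the middle. Loose; not to be moved. Origin: centre of its underside
- matchbox: card matchbox lying flat, 44 mm (its x) by 72 mm (its y) by 17 mm high. Loose; not to be moved. Origin: centre of its underside
- spool_cream: wooden thread spool with cream thread, standing, 28 mm across, 36 mm high. Loose; not to be moved. Origin: centre of its underside
Mind the look-alikes: they are no part of the job. Leave any purple look-alike of the washi_b alone.

How it is judged (in metres and radians):
At the end, for the whole second after the job is handed in: Thick tape flat on the round dish's floor, centred within 12 mm; thin tape flat on top of it, within 12 mm; eraser flat on the oblong dish's floor, within 15 mm of centre; glue stick upright on the cup's floor, within 12 mm of centre. All tilted under 0.12 rad and at rest (horizontal distance between washi_a and round_dish below 0.012 m and z of washi_a in the frame of round_dish below 0.0075 m and horizontal distance between washi_b and washi_a below 0.012 m and z of washi_b in the frame of washi_a between 0.012 and 0.018 m and horizontal distance between eraser and oblong_dish below 0.015 m and z of eraser in the frame of oblong_dish below 0.0075 m and horizontal distance between glue_stick and stand_cup below 0.012 m and z of glue_stick in the frame of stand_cup below 0.0075 m and angle between each of washi_a, washi_b, eraser, glue_stick's own z axis and vertical below 0.12 rad and linear speed of each of washi_a, washi_b, eraser, glue_stick below 0.02 m/s and angular speed of each of washi_a, washi_b, eraser, glue_stick below 0.2 rad/s); the robot touches nothing.
It fails at once if the tealight is moved more than 20 mm (distance of tealight_a from where it was at the start of the episode above 0.02 m).
It fails at once if the matchbox is moved more than 20 mm (distance of matchbox from where it was at the start of the episode above 0.02 m).
It fails at once if the thread spool is moved more than 20 mm (distance of spool_cream from where it was at the start of the episode above 0.02 m).
It also fails if it takes over 112 s, if anything falls off the work surface, if the arm or the gripper's body presses on something with over 40 N, if the wrist force passes 120 N, or if a joint passes its speed limit or range.

ROBOT

A 6-joint arm with a two-finger parallel gripper is mounted at the origin on a cart in front of the work surface, level with it; the furniture and walls round the work are solid. World frame = base frame: x ahead of the robot, y to its left, z up, the work surface at z = 0. Lengths are in mm, angles in rad, forces in N, time in s.
With the tool pointing down it reaches from about 300 to 775 mm from the base axis. Payload 14.6 kg.
Tool frame: the origin (TCP) lies on the centre line of the jaws, within the pads' length; the fingertips stand 8 mm ahead of it and the grasp point (between the pads) lies 11 mm behind it; z points along the fingers, y is the line along which they close (so a half turn about z gives the same grasp; the last joint's range is limited). The gripper opens to 94 mm and grips with 3 to 60 N. Pads are 16 mm wide; open, the fingers measure 119 mm over their backs; the gripper's body (75 mm by 177 mm) begins 78 mm behind the grasp point.
Start: joints at [-1.306, 0.3, 1.521, -0, 1.321, -0.067], TCP at [179.153, -519.994, 213.446] pointing down, gripper open.
Joint ranges: [-3.03, 3.03], [-0.79, 2.21], [0.23, 2.52], [-1.04, 4.18], [0, 3.07], [-2.55, 2.55]. Speed limits (rad/s): [2.22, 2.22, 2.57, 3.14, 3.14, 3.14].

INTERFACE

Orientations are given as [roll, pitch, yaw] about the fixed x, y, z axes, in that order (R = Rz(yaw) Ry(pitch) Rx(roll)).
In Python, from cell import manip gives the robot as it stands.
- The arm moves only by the tool jog_arm, never from a script. Its argument "rows" is one flat list of numbers, 7 for each row, row after row: the shift along the world's x, y, z in cm, then the turn, a rotation vector about the world's x, y, z in rad, then the closure, from 0 (fully open) to 1 (shut). In form: [dx, dy, dz, rx, ry, rz, fingers, dx, dy, dz, rx, ry, rz, fingers, ...]. A call has 1 to 20 rows; each row shifts and turns the commanded pose from where the row before left it; what a row does not reach is not made up. A row lasts 1/12 s, in which the tool goes at most 41.7 mm and 7.16 degrees, less where a joint would pass 70% of its speed; a pose out of reach is approached as far as the arm can. A call with a gripper value outside its range is refused whole. The fingers move at their own pace and stop on an object; "newtons" is the grip in N (left out, the last holds). Time passes only in rows, so rows that do not move let the fingers close. It gives the time, the measured TCP pose, the force, the opening and the grip force at its end, in the units of the state.
- manip.read_state(): the state, without advancing time (a new reading comes with each control period).
- manip.camera(name): name is "scene" or "top" or "wrist"; returns (picture, depth): 384x512x3 uint8, blue, green, red; 384x512 float32, mm along the optical axis (not along the pixel's ray), 0 where there is no reading.
- manip.camera_model(name): a dict with "K" (3x3 intrinsics, pixels), "k1" (the pictures are not rectified: a ray, as slopes to the right and down, at radius r is drawn at 1 + k1 r^2 times it, then the intrinsics apply), "R" (3x3) and "t" (3): a world point X has camera coordinates R X + t. Camera axes: x right, y down, z forward; pixel columns grow to the right and rows downward; lengths in mm; the calibration is good to about 2 mm. A picture is of the moment at which its call begins: read the wrist's pose just before it. camera_model takes no time and is no camera call; for the wrist camera it gives the pose at the moment of the call.
- manip.sign_off(): hands the job in; it is judged then, once.
The state is a dict: "clock": time; "joints": joint angles; "qd": joint speeds; "effort": joint torques, N m; "eef_pos": TCP position; "eef_rot": TCP orientation; "wrist_force": force on the tool from outside, world axes, zero at the start; "moment": the same for the moment, N m; "finger_gap": finger opening in mm; "finger_force": force on a finger pad.
Only numpy, scipy, OpenCV 4.12 (cv2) and the standard library are available. Lean on these libraries where they do the work, as an engineer would, in place of code of your own. Each camera call takes 0.05 s, during which the arm holds its last target. There are 200 camera calls.

## Working session

There is one attempt and no reset: what is moved stays moved. The work goes in short steps, Python scripts to look and compute and a tool call to move; the robot and the scene stay as the last step left them, time stands still between calls to the robot, and variables do not carry over. Pictures are saved under pics/ and viewed, at most 17 in all, crops included, and the job is handed in when it is done.

Besides the shell and the picture viewer there is one more tool, called after "Call:" by a JSON object that holds its "name" and its "arguments". jog_arm: Moves the arm, as the interface text tells. Its arguments: {"type":"object","properties":{"rows":{"type":"array"},"newtons":{"type":"number"}},"required":["rows"]}

```bash
mkdir -p pics; ls; python3 - <<'E'
from cell import manip
import cv2,numpy as np
for n in("scene","top"):
    p,d=manip.camera(n); cv2.imwrite(f"pics/{n}0.png",p); np.save(f"pics/{n}0.npy",d)
    m=manip.camera_model(n); print(n,m)
print(manip.read_state())
E
```

```text
pics
scene {'K': array([[435.8395031 ,   0.        , 251.74938816],
       [  0.        , 435.8395031 , 185.74190673],
       [  0.        ,   0.        ,   1.        ]]), 'k1': 0.037988848817479264, 'R': array([[ 0.8538421 , -0.52038966, -0.01217679],
       [-0.38117029, -0.60914133, -0.69545384],
       [ 0.3544896 ,  0.5984492 , -0.71846759]]), 't': array([-488.80287334,  249.56250544,  890.0702061 ])}
top {'K': array([[376.94929135,   0.        , 258.93184612],
       [  0.        , 376.94929135, 190.55818406],
       [  0.        ,   0.        ,   1.        ]]), 'k1': -0.07380702829706497, 'R': array([[ 0.00624937, -0.99959621, -0.02771943],
       [-0.98416379, -0.00123744, -0.17725714],
       [ 0.17715126,  0.02838821, -0.98377413]]), 't': array([ 18.26466021, 533.04823096, 819.71611833])}
{'clock': 0.1, 'joints': array([-1.30558837e+00,  3.00410410e-01,  1.52151550e+00, -8.99149684e-06,
        1.32073393e+00, -6.65950640e-02]), 'qd': array([-0.00016576, -0.00038934, -0.00212536, -0.00015821, -0.0008511 ,
        0.00181799]), 'effort': array([ 1.53538567e-03, -5.32643974e+01, -3.53280723e+01,  7.09672831e-02,
        2.35823379e-02, -8.13654287e-05]), 'eef_pos': array([ 179.09731613, -519.77424439,  212.94736935]), 'eef_rot': array([-3.14052725e+00, -6.23265608e-05,  3.31805217e-01]), 'wrist_force': array([-1.02410909,  0.47647731, -0.25691826]), 'moment': array([ 0.04354091,  0.03505751, -0.03375137]), 'finger_force': 0.0, 'finger_gap': 94.0950401958443}
```

View pics/top0.png

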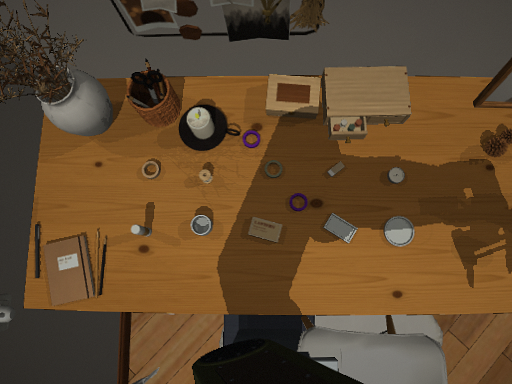

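View pics/scene0.png

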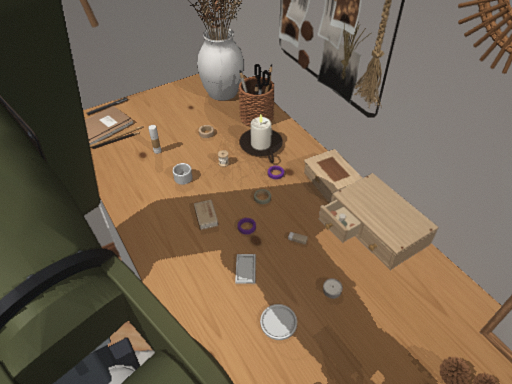

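Top view: tan roll at (151,169), grey-green roll (273,169), eraser (336,169), glue stick (138,230), cup (201,225), oblong dish (340,228) and round dish (399,231). The obstacles are the tealight (397,175), matchbox (265,230), spool (206,176) and purple rings (298,202) and (251,138). The scene view shows the same layout. Next I segment each item and cast rays.

```bash
cat > h.py <<'E'
import numpy as np,cv2
from cell import manip
def ray(m,uv):
    K=m["K"];x=np.array([(uv[0]-K[0,2])/K[0,0],(uv[1]-K[1,2])/K[1,1]]);s=x.copy()
    for _ in range(10): s=x/(1+m["k1"]*(s@s))
    return -m["R"].T@m["t"], m["R"].T@np.array([s[0],s[1],1])
def onz(m,uv,z):
    o,d=ray(m,uv); return o+d*(z-o[2])/d[2]
def proj(m,X):
    c=m["R"]@np.asarray(X,float)+m["t"];s=c[:2]/c[2];s=s*(1+m["k1"]*(s@s))
    return s*m["K"][0,0]+m["K"][:2,2]
def heightmap(m,d,box):
    u0,v0,u1,v1=box;out=np.zeros((v1-v0,u1-u0,3))
    for v in range(v0,v1):
        for u in range(u0,u1):
            o,r=ray(m,(u,v)); out[v-v0,u-u0]=o+r*d[v,u]
    return out
E
python3 - <<'E'
from h import *
p=cv2.imread("pics/top0.png");d=np.load("pics/top0.npy");m=manip.camera_model("top")
P={"wa":(151,169,15),"wb":(273,169,10),"er":(336,169,11),"glue":(138,230,43),"cup":(201,225,33),"match":(265,230,17),"obl":(340,228,8),"round":(399,231,9),"tea":(397,175,15),"spool":(206,176,36),"pur":(298,202,10),"pur2":(251,138,10)}
for n,(u,v,z) in P.items():
    H=heightmap(m,d,(u-22,v-22,u+23,v+23)); k=(H[...,2]>4.5).astype(np.uint8)
    nn,l,st,c=cv2.connectedComponentsWithStats(k)
    i=min(range(1,nn),key=lambda i:np.hypot(*(c[i]-22))-st[i,4]*.1) if nn>1 else 0
    pts=H[l==i]; top=pts[pts[:,2]>np.percentile(pts[:,2],60)-2] if len(pts) else pts
    cc,sz,a=cv2.minAreaRect(top[:,:2].astype(np.float32))
    print(n,"ctr@z",onz(m,(u,v),z).round(0),"mask",len(pts),"rect",np.round(cc,1),np.round(sz,0),round(a,1),"z95",np.percentile(pts[:,2],[50,95]).round(1))
c=p[110:270,110:430]; cv2.imwrite("pics/topc.png",cv2.resize(c,(800,400),interpolation=cv2.INTER_CUBIC))
E
```

```text
wa ctr@z [592. 286.  15.] mask 169 rect [591.8 289. ] [42. 41.] 73.4 z95 [14.7 17.5]
wb ctr@z [593. -12.  10.] mask 141 rect [497.5 -10.6] [ 41. 237.] 89.6 z95 [ 9.9 13.2]
er ctr@z [ 593. -165.   11.] mask 130 rect [499.  -86.2] [ 24. 289.] 50.8 z95 [11.5 14. ]
glue ctr@z [441. 300.  43.] mask 174 rect [415.  147.5] [311.  20.] 80.4 z95 [68.2 87.3]
cup ctr@z [454. 155.  33.] mask 270 rect [432.5  83. ] [199.  47.] 71.8 z95 [22.6 34.9]
match ctr@z [445.   6.  17.] mask 587 rect [427.9  13.3] [72. 84.] 74.4 z95 [17.6 20. ]
obl ctr@z [ 451. -171.    8.] mask 355 rect [ 437.7 -103.2] [ 75. 217.] 11.6 z95 [ 6.4 10.5]
round ctr@z [ 443. -310.    9.] mask 431 rect [ 400.8 -178.9] [ 69. 345.] 18.3 z95 [ 6.3 10.6]
tea ctr@z [ 577. -311.   15.] mask 228 rect [ 492.6 -160.7] [ 39. 384.] 30.2 z95 [13.4 16.6]
spool ctr@z [570. 146.  36.] mask 124 rect [485.5  71.6] [260.  27.] 41.5 z95 [35.7 38.8]
pur ctr@z [512. -72.  10.] mask 137 rect [460.7 -34.9] [ 42. 169.] 55.4 z95 [10.5 12.9]
pur2 ctr@z [672.  42.  10.] mask 137 rect [534.9  30.9] [316.  42.] 5.1 z95 [10.2 13. ]
```

View pics/topc.png

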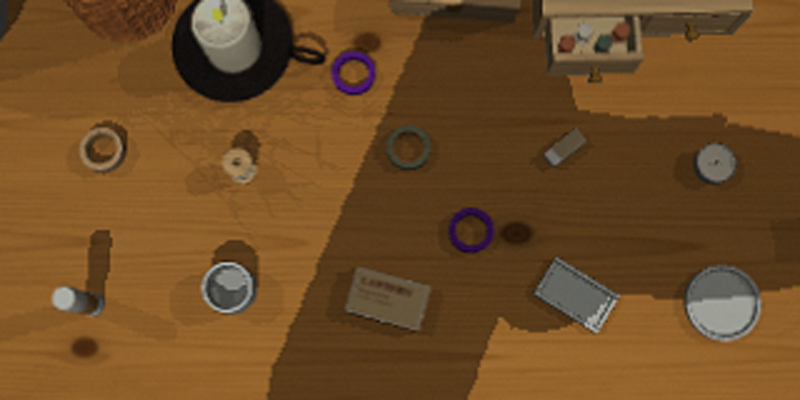

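The crop shows all items clearly separated; the eraser and oblong dish are rotated. The invalid depth pixels spoiled the rectangles, so I mask them out.

```bash
python3 - <<'E'
from h import *
d=np.load("pics/top0.npy");m=manip.camera_model("top")
P={"wa":(151,169,15),"wb":(273,169,10),"er":(336,169,11),"glue":(134,230,86),"cup":(201,225,33),"match":(265,230,17),"obl":(340,228,8),"round":(399,231,9),"tea":(397,175,15),"spool":(206,176,36),"pur":(298,202,10)}
for n,(u,v,z) in P.items():
    b=24
    H=heightmap(m,d,(u-b,v-b,u+b+1,v+b+1)); k=((H[...,2]>z*.5)&(H[...,2]<z+6)).astype(np.uint8)
    nn,l,st,c=cv2.connectedComponentsWithStats(k); i=1+np.argmax(st[1:,4])
    ct=max(cv2.findContours((l==i).astype(np.uint8),0,1)[0],key=len)[:,0]+[u-b,v-b]
    # component pixels cast on the top plane
    q=np.array([onz(m,x,z)[:2] for x in ct]).astype(np.float32)
    t=H[(l==i)&(H[...,2]>z-4)]
    cc,sz,a=cv2.minAreaRect(t[:,:2].astype(np.float32)); c2,s2,a2=cv2.minAreaRect(q)
    print(n,"depth",np.round(cc,1),np.round(sz,0),round(a,1),"| ray",np.round(c2,1),np.round(s2,0),round(a2,1),"ztop",np.median(t[:,2]).round(1))
E
```

```text
wa depth [592.5 288.8] [42. 43.] 73.4 | ray [591.7 288.1] [46. 41.] 46.7 ztop 15.1
wb depth [594.7 -11.2] [41. 42.] 89.9 | ray [594.3 -11.2] [41. 42.] 90.0 ztop 9.9
er depth [ 594.4 -163.7] [17. 43.] 37.7 | ray [ 594.2 -163.5] [17. 43.] 37.0 ztop 11.5
glue depth [440.2 290.8] [19. 19.] 53.8 | ray [438.9 283.3] [20. 34.] 0.5 ztop 85.9
cup depth [455.6 155.2] [44. 47.] 0.0 | ray [454.4 153.6] [46. 49.] 0.3 ztop 32.4
match depth [447.2   8. ] [72. 44.] 74.7 | ray [447.    7.9] [72. 44.] 74.6 ztop 17.6
obl depth [ 450.8 -171.5] [73. 43.] 57.4 | ray [ 450.7 -171. ] [72. 44.] 57.9 ztop 6.1
round depth [ 444.9 -309.7] [70. 70.] 72.3 | ray [ 444.6 -309.3] [69. 69.] 87.3 ztop 6.8
tea depth [ 578.9 -309.2] [39. 39.] 85.2 | ray [ 578.7 -308.8] [37. 40.] 0.1 ztop 13.8
spool depth [574.  149.7] [25. 27.] 79.2 | ray [573.1 148.7] [27. 27.] 63.5 ztop 36.2
pur depth [513.4 -70.9] [41. 42.] 89.6 | ray [513.5 -70.9] [41. 41.] 89.6 ztop 10.5
```

Call:
{"name": "jog_arm", "arguments": {"rows": [2.07,1.78,-0.6,0,0,0.095,0,2.07,1.78,-0.6,0,0,0.095,0,2.07,1.78,-0.6,0,0,0.095,0,2.07,1.78,-0.6,0,0,0.095,0,2.07,1.78,-0.6,0,0,0.095,0,2.07,1.78,-0.6,0,0,0.095,0,2.07,1.78,-0.6,0,0,0.095,0,2.07,1.78,-0.6,0,0,0.095,0,2.07,1.78,-0.6,0,0,0.095,0,2.07,1.78,-0.6,0,0,0.095,0,2.07,1.78,-0.6,0,0,0.095,0.2,2.07,1.78,-0.6,0,0,0.095,0.4,2.07,1.78,-0.6,0,0,0.095,0.5,2.07,1.78,-0.6,0,0,0.095,0.5,2.07,1.78,-0.6,0,0,0.095,0.5,2.07,1.78,-0.6,0,0,0.095,0.5,2.07,1.78,-0.6,0,0,0.095,0.5,2.07,1.78,-0.6,0,0,0.095,0.5,2.07,1.78,-0.6,0,0,0.095,0.5,0,0,0,0,0,0,0.5], "newtons": 10}}

```text
clock: 1.77
eef_pos: [574.3, -178.6, 97.8]
eef_rot: [-3.141, -0.002, 2.146]
wrist_force: [-1.1, 0.3, 0.2]
finger_gap: 47.1
finger_force: 0.0
```

```bash
python3 - <<'E'
from h import *
m=manip.camera_model("wrist");p,d=manip.camera("wrist");cv2.imwrite("pics/w1.png",p)
print(manip.read_state()["eef_pos"],proj(m,[594,-163.5,11]),-m["R"].T@m["t"])
E
```

```text
[ 573.06059908 -180.11494184   98.20511328] [285.94451847 197.53303758] [ 533.02030492 -114.46419866  267.3865799 ]
```

View pics/w1.png

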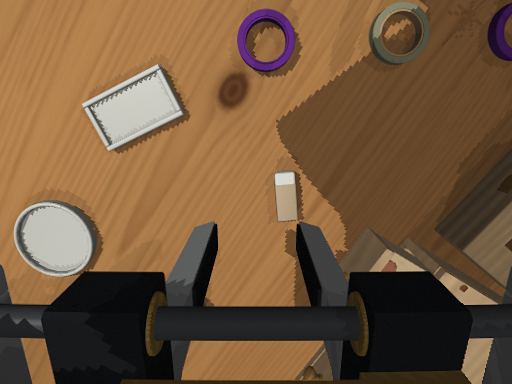

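The eraser shows at (286,197), exactly where the top-view estimate projects. The dishes are at (133,107) and (55,238), and the grey-green roll at (400,33). I'll cross-check their positions with this view's depth.

```bash
cat >> h.py <<'E'
def meas(m,p,d,X,z,b=45):
    """rect of the blob of height ~z near world X, by depth then rays onto its top plane"""
    u,v=proj(m,X).round().astype(int); u0,v0=max(u-b,0),max(v-b,0);u1,v1=min(u+b,512),min(v+b,384)
    H=heightmap(m,d,(u0,v0,u1,v1)); k=((H[...,2]>z*.6)&(H[...,2]<z+6)).astype(np.uint8)
    nn,l,st,c=cv2.connectedComponentsWithStats(k); i=1+np.argmax(st[1:,4]); t=H[(l==i)]
    cc,sz,a=cv2.minAreaRect(t[:,:2].astype(np.float32)); return np.round(cc,1),np.round(sz,0),round(a,1),round(float(np.median(t[:,2])),1)
E
python3 - <<'E'
from h import *
m=manip.camera_model("wrist");p,d=manip.camera("wrist")
for n,X,z,b in(("er",(594,-163.5,11),11,30),("obl",(451,-171,8),7,60),("round",(445,-309.5,9),8,55),("wb",(594.5,-11,10),10,34)):
    print(n,meas(m,p,d,X,z,b))
s=manip.read_state();print(s["eef_pos"],s["eef_rot"])
E
```

```text
er (array([ 594.2, -163.1]), array([18., 42.]), 38.2, 9.4)
obl (array([ 451.8, -170. ]), array([71., 42.]), 57.6, 6.0)
round (array([ 444.7, -309.2]), array([71., 71.]), 0.4, 6.5)
wb (array([594.8, -11.7]), array([43., 43.]), 69.1, 8.4)
[ 572.37244908 -181.18344254   98.6962574 ] [-3.14067423e+00 -1.04170451e-03  2.13717745e+00]
```

Call:
{"name": "jog_arm", "arguments": {"rows": [0.73,0.61,0,0,0,0.031,0.5,0.73,0.61,0,0,0,0.031,0.5,0.73,0.61,0,0,0,0.032,0.5,0,0,-2,0,0,0,0.5,0,0,-2,0,0,0,0.5,0,0,-2,0,0,0,0.5,0,0,-1.6,0,0,0,0.5,0,0,-1,0,0,0,0.5,0,0,0,0,0,0,0.5,0,0,0,0,0,0,1,0,0,0,0,0,0,1,0,0,0,0,0,0,1,0,0,0,0,0,0,1,0,0,0,0,0,0,1,0,0,0,0,0,0,1], "newtons": 10}}

```text
clock: 3.12
eef_pos: [594.7, -163.6, 14.1]
eef_rot: [3.141, 0.001, 2.231]
wrist_force: [-0.8, 0.1, 3.9]
finger_gap: 16.8
finger_force: 10.0
```

Call:
{"name": "jog_arm", "arguments": {"rows": [0,0,1.2,0,0,0,1,0,0,1.2,0,0,0,1,0,0,1.2,0,0,0,1,-1.02,-0.05,0,0,0,-0.0874,1,-1.02,-0.05,0,0,0,-0.0874,1,-1.02,-0.05,0,0,0,-0.0874,1,-1.02,-0.05,0,0,0,-0.0874,1,-1.02,-0.05,0,0,0,-0.0874,1,-1.02,-0.05,0,0,0,-0.0874,1,-1.02,-0.05,0,0,0,-0.0874,1,-1.02,-0.05,0,0,0,-0.0874,1,-1.02,-0.05,0,0,0,-0.0874,1,-1.02,-0.05,0,0,0,-0.0874,1,-1.02,-0.05,0,0,0,-0.0874,1,-1.02,-0.05,0,0,0,-0.0874,1,-1.02,-0.05,0,0,0,-0.0874,1,-1.02,-0.05,0,0,0,-0.0874,1,0,0,0,0,0,0,1]}}

```text
clock: 4.62
eef_pos: [450.8, -170.6, 50.6]
eef_rot: [3.141, -0.0, 1.003]
wrist_force: [-0.2, 1.2, -0.1]
finger_gap: 16.8
finger_force: 10.0
```

```bash
python3 - <<'E'
from h import *
m=manip.camera_model("wrist");p,d=manip.camera("wrist");cv2.imwrite("pics/w2.png",p)
s=manip.read_state();print(s["eef_pos"],s["eef_rot"],s["finger_gap"],proj(m,[451.5,-170.5,8]))
E
```

```text
[ 451.68600358 -170.77830855   50.62947071] [ 3.14017246e+00 -1.73249702e-04  1.00801814e+00] 16.928504895367492 [257.28712481 217.42239319]
```

View pics/w2.png

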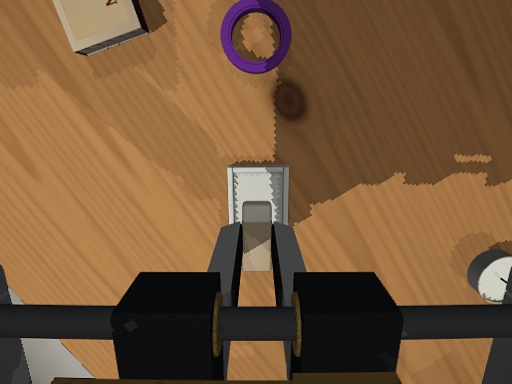

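The view shows the eraser at about (257,240), held in line with the oblong dish around (257,217). Lowering and releasing.

Call:
{"name": "jog_arm", "arguments": {"rows": [0,0,-1.2,0,0,0,1,0,0,-1.1,0,0,0,1,0,0,-0.5,0,0,0,1,0,0,-0.4,0,0,0,1,0,0,0,0,0,0,1,0,0,0,0,0,0,0.6,0,0,0,0,0,0,0.4,0,0,0,0,0,0,0.4,0,0,1.5,0,0,0,0.4,0,0,2,0,0,0,0.4,0,0,3,0,0,0,0.4,0,0,3,0,0,0,0.4,0,0,0,0,0,0,0.4]}}

```text
clock: 5.75
eef_pos: [453.7, -171.4, 117.7]
eef_rot: [3.134, -0.001, 1.007]
wrist_force: [-0.4, -0.7, 1.2]
finger_gap: 56.0
finger_force: 0.0
```

```bash
python3 - <<'E'
from h import *
m=manip.camera_model("wrist");p,d=manip.camera("wrist");cv2.imwrite("pics/w3.png",p[150:330,130:390])
s=manip.read_state();print(s["eef_pos"],s["eef_rot"],proj(m,[451.5,-170.5,8])-[130,150])
print(meas(m,p,d,(451.5,-170.5,15),15,30))
E
```

```text
[ 452.85970636 -171.07409675  115.16811814] [ 3.13618608e+00 -6.81823305e-04  1.00742164e+00] [122.95337102  43.14913035]
(array([ 451.9, -169.1]), array([41., 17.]), 57.9, 13.3)
```

View pics/w3.png

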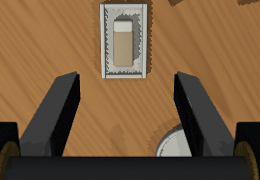

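The eraser lies flat and centred in the oblong dish (about (125,42) in the crop). Next is the thick roll.

Call:
{"name": "jog_arm", "arguments": {"rows": [0.783,2.55,-0.15,0,0,-0.056,0.3,0.783,2.55,-0.15,0,0,-0.056,0.3,0.783,2.55,-0.15,0,0,-0.056,0.3,0.783,2.55,-0.15,0,0,-0.056,0.3,0.783,2.55,-0.15,0,0,-0.056,0.3,0.783,2.55,-0.15,0,0,-0.056,0.3,0.783,2.55,-0.15,0,0,-0.056,0.3,0.783,2.55,-0.15,0,0,-0.056,0.3,0.783,2.55,-0.15,0,0,-0.056,0.3,0.783,2.55,-0.15,0,0,-0.056,0.3,0.783,2.55,-0.15,0,0,-0.056,0.3,0.783,2.55,-0.15,0,0,-0.056,0.3,0.783,2.55,-0.15,0,0,-0.056,0.3,0.783,2.55,-0.15,0,0,-0.056,0.3,0.783,2.55,-0.15,0,0,-0.056,0.3,0.783,2.55,-0.15,0,0,-0.056,0.3,0.783,2.55,-0.15,0,0,-0.056,0.3,0.783,2.55,-0.15,0,0,-0.056,0.3,0,0,0,0,0,0,0.3,0,0,0,0,0,0,0.3]}}

```text
clock: 7.47
eef_pos: [591.8, 289.2, 83.7]
eef_rot: [3.141, 0.002, 0.001]
wrist_force: [-0.3, 0.1, 0.0]
finger_gap: 65.8
finger_force: 0.0
```

```bash
python3 - <<'E'
from h import *
m=manip.camera_model("wrist");p,d=manip.camera("wrist");cv2.imwrite("pics/w4.png",p)
s=manip.read_state();print(s["eef_pos"],s["eef_rot"],s["finger_gap"],proj(m,[592.5,288.6,15]))
print(meas(m,p,d,(592.5,288.6,15),15,45))
E
```

```text
[591.91104074 288.22880554  84.07862633] [3.14074396e+00 1.69807016e-03 6.95195676e-04] 65.70417324099421 [257.68706284 205.35015151]
(array([592.5, 290.3]), array([43., 43.]), 24.8, 13.0)
```

View pics/w4.png

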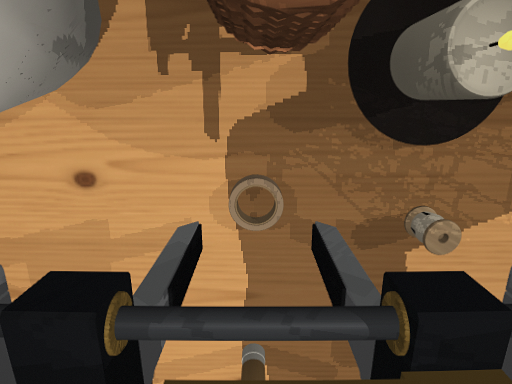

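The roll is centred at (256,203) between the fingers, with the spool at (433,230) clear of them. Descending and grasping.

Call:
{"name": "jog_arm", "arguments": {"rows": [0,0.05,-2,0,0,0,0.3,0,0.05,-2,0,0,0,0.3,0,0,-1.5,0,0,0,0.3,0,0,-1,0,0,0,0.3,0,0,-0.5,0,0,0,0.3,0,0,0,0,0,0,0.3,0,0,0,0,0,0,1,0,0,0,0,0,0,1,0,0,0,0,0,0,1,0,0,0,0,0,0,1,0,0,0,0,0,0,1,0,0,0,0,0,0,1,0,0,1.5,0,0,0,1,0,0,2,0,0,0,1,0,0,2,0,0,0,1,0,0,0,0,0,0,1]}}

```text
clock: 8.85
eef_pos: [594.2, 290.3, 75.7]
eef_rot: [-3.139, -0.006, -0.001]
wrist_force: [0.1, 1.0, 0.5]
finger_gap: 42.5
finger_force: 10.0
```

Call:
{"name": "jog_arm", "arguments": {"rows": [-0.738,-2.995,0,0,0,0,1,-0.738,-2.995,0,0,0,0,1,-0.738,-2.995,0,0,0,0,1,-0.738,-2.995,0,0,0,0,1,-0.738,-2.995,0,0,0,0,1,-0.738,-2.995,0,0,0,0,1,-0.738,-2.995,0,0,0,0,1,-0.738,-2.995,0,0,0,0,1,-0.738,-2.995,0,0,0,0,1,-0.738,-2.995,0,0,0,0,1,-0.738,-2.995,0,0,0,0,1,-0.738,-2.995,0,0,0,0,1,-0.738,-2.995,0,0,0,0,1,-0.738,-2.995,0,0,0,0,1,-0.738,-2.995,0,0,0,0,1,-0.738,-2.995,0,0,0,0,1,-0.738,-2.995,0,0,0,0,1,-0.738,-2.995,0,0,0,0,1,-0.738,-2.995,0,0,0,0,1,-0.738,-2.995,0,0,0,0,1]}}

```text
clock: 10.52
eef_pos: [444.2, -310.8, 70.6]
eef_rot: [-3.142, 0.0, -0.001]
wrist_force: [0.9, -0.1, 1.3]
finger_gap: 42.2
finger_force: 10.0
```

Call:
{"name": "jog_arm", "arguments": {"rows": [0,0,-1,0,0,0,1,0,0,0,0,0,0,1,0,0,0,0,0,0,1]}}

```text
clock: 10.77
eef_pos: [444.6, -308.8, 59.9]
eef_rot: [-3.14, 0.001, -0.001]
wrist_force: [0.0, -0.1, -0.1]
finger_gap: 42.1
finger_force: 10.0
```

```bash
python3 - <<'E'
from h import *
m=manip.camera_model("wrist");p,d=manip.camera("wrist");cv2.imwrite("pics/w5.png",p)
s=manip.read_state();print(s["eef_pos"],s["eef_rot"],s["finger_gap"],proj(m,[444.8,-309.4,9]))
E
```

```text
[ 444.96885816 -308.57553476   60.38339077] [-3.14094997e+00  5.59604731e-04 -1.74513175e-04] 42.14414814343582 [258.00311956 213.44158602]
```

View pics/w5.png

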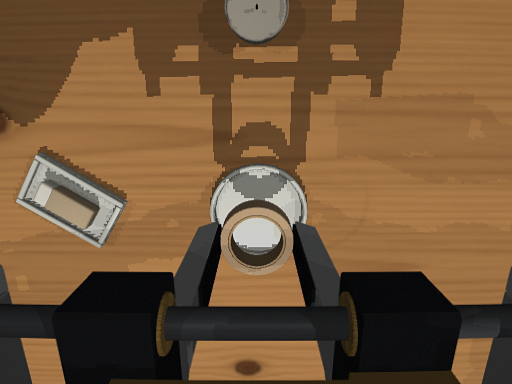

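The roll, seen at (257,237), hangs centred above the round dish at (258,213). Lowering and releasing.

Call:
{"name": "jog_arm", "arguments": {"rows": [0,0,-1.5,0,0,0,1,0,0,-1.3,0,0,0,1,0,0,-0.8,0,0,0,1,0,0,-0.45,0,0,0,1,0,0,0,0,0,0,1,0,0,0,0,0,0,0.5,0,0,0,0,0,0,0.3,0,0,0,0,0,0,0.3,0,0,1.5,0,0,0,0.3,0,0,2,0,0,0,0.3,0,0,2,0,0,0,0.3,0,0,1,0,0,0,0.3,0,0,0,0,0,0,0.3]}}

```text
clock: 11.9
eef_pos: [445.8, -310.2, 87.2]
eef_rot: [3.139, -0.003, -0.001]
wrist_force: [0.7, 0.5, -0.1]
finger_gap: 65.8
finger_force: 0.0
```

```bash
python3 - <<'E'
from h import *
m=manip.camera_model("wrist");p,d=manip.camera("wrist");cv2.imwrite("pics/w6.png",p[150:330,130:390])
s=manip.read_state();print(s["eef_pos"],s["eef_rot"],proj(m,[444.8,-309.4,9]))
print(meas(m,p,d,(444.8,-309.4,19),19,50))
E
```

```text
[ 445.2063347  -309.76414183   85.60594078] [ 3.14039753e+00 -1.51334937e-03 -9.04045671e-04] [255.79102775 204.10909938]
(array([ 444.9, -308.8]), array([42., 43.]), 88.9, 17.0)
```

View pics/w6.png

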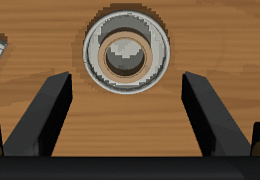

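The thick roll lies flat and centred in the round dish. Next is the thin roll, whose position both views agreed on.

Call:
{"name": "jog_arm", "arguments": {"rows": [1.071,2.13,0,0,0,0,0.3,1.071,2.13,0,0,0,0,0.3,1.071,2.13,0,0,0,0,0.3,1.071,2.13,0,0,0,0,0.3,1.071,2.13,0,0,0,0,0.3,1.071,2.13,0,0,0,0,0.3,1.071,2.13,0,0,0,0,0.3,1.071,2.13,0,0,0,0,0.3,1.071,2.13,0,0,0,0,0.3,1.071,2.13,0,0,0,0,0.3,1.071,2.13,0,0,0,0,0.3,1.071,2.13,0,0,0,0,0.3,1.071,2.13,0,0,0,0,0.3,1.071,2.13,0,0,0,0,0.3,0,0,0,0,0,0,0.3,0,0,-2,0,0,0,0.3,0,0,-2,0,0,0,0.3,0,0,-1,0,0,0,0.3,0,0,0,0,0,0,0.3]}}

```text
clock: 13.53
eef_pos: [593.0, -11.6, 31.8]
eef_rot: [-3.141, 0.005, -0.001]
wrist_force: [-0.6, -0.2, -0.2]
finger_gap: 66.0
finger_force: 0.0
```

```bash
python3 - <<'E'
from h import *
m=manip.camera_model("wrist");p,d=manip.camera("wrist")
s=manip.read_state();print(s["eef_pos"],s["eef_rot"],s["finger_gap"])
print(meas(m,p,d,(594.7,-11.4,10),10,40))
E
```

```text
[593.9407978  -11.60156699  33.57845751] [-3.14137738e+00  2.85626405e-03 -1.14654866e-03] 65.76690830403079
(array([595. , -11.5]), array([43., 43.]), 88.2, 8.1)
```

Call:
{"name": "jog_arm", "arguments": {"rows": [0,0,-1.2,0,0,0,0.3,0,0,-0.8,0,0,0,0.3,0,0,-0.38,0,0,0,0.3,0,0,0,0,0,0,0.3,0,0,0,0,0,0,1,0,0,0,0,0,0,1,0,0,0,0,0,0,1,0,0,0,0,0,0,1,0,0,0,0,0,0,1,0,0,0,0,0,0,1,0,0,1.5,0,0,0,1,0,0,2,0,0,0,1,0,0,2,0,0,0,1,0,0,0,0,0,0,1]}}

```text
clock: 14.75
eef_pos: [596.6, -11.4, 69.9]
eef_rot: [3.141, -0.005, -0.001]
wrist_force: [0.4, 0.1, 0.1]
finger_gap: 41.8
finger_force: 10.0
```

Call:
{"name": "jog_arm", "arguments": {"rows": [-1.071,-2.13,0,0,0,0,1,-1.071,-2.13,0,0,0,0,1,-1.071,-2.13,0,0,0,0,1,-1.071,-2.13,0,0,0,0,1,-1.071,-2.13,0,0,0,0,1,-1.071,-2.13,0,0,0,0,1,-1.071,-2.13,0,0,0,0,1,-1.071,-2.13,0,0,0,0,1,-1.071,-2.13,0,0,0,0,1,-1.071,-2.13,0,0,0,0,1,-1.071,-2.13,0,0,0,0,1,-1.071,-2.13,0,0,0,0,1,-1.071,-2.13,0,0,0,0,1,-1.071,-2.08,0,0,0,0,1,0,0,-1.5,0,0,0,1,0,0,0,0,0,0,1,0,0,0,0,0,0,1]}}

```text
clock: 16.17
eef_pos: [444.4, -308.5, 50.2]
eef_rot: [-3.14, 0.002, -0.001]
wrist_force: [-0.0, 0.0, -0.8]
finger_gap: 41.9
finger_force: 10.0
```

```bash
python3 - <<'E'
from h import *
m=manip.camera_model("wrist");p,d=manip.camera("wrist");cv2.imwrite("pics/w7.png",p[120:330,130:390])
s=manip.read_state();print(s["eef_pos"],s["eef_rot"],s["finger_gap"])
E
```

```text
[ 444.8981493  -308.48424465   50.90054407] [-3.14094207e+00  7.14515782e-04 -4.78351054e-04] 41.80249435708612
```

View pics/w7.png

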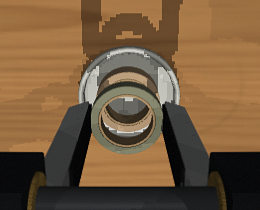

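The thin roll, at (127,117) in the crop, is held over the thick roll in the dish. Lowering and releasing.

Call:
{"name": "jog_arm", "arguments": {"rows": [0,0,-1,0,0,0,1,0,0,-0.7,0,0,0,1,0,0,-0.37,0,0,0,1,0,0,0,0,0,0,1,0,0,0,0,0,0,0.5,0,0,0,0,0,0,0.3,0,0,0,0,0,0,0.3,0,0,1.5,0,0,0,0.3,0,0,2,0,0,0,0.3,0,0,2,0,0,0,0.3,0,0,4,0,0,0,0.3,0,0,3,0,0,0,0.3,0,0,0,0,0,0,0.3]}}

```text
clock: 17.3
eef_pos: [446.7, -310.4, 161.7]
eef_rot: [3.136, -0.007, -0.001]
wrist_force: [0.3, -0.0, 1.0]
finger_gap: 65.9
finger_force: 0.0
```

```bash
python3 - <<'E'
from h import *
m=manip.camera_model("wrist");p,d=manip.camera("wrist");cv2.imwrite("pics/w8.png",p[120:330,130:390])
s=manip.read_state();print(s["eef_pos"],s["eef_rot"],s["finger_gap"])
print(meas(m,p,d,(444.8,-309.4,29),29,50))
E
```

```text
[ 445.92788205 -309.80814835  158.57173178] [ 3.13791080e+00 -4.60856863e-03 -7.76022550e-04] 65.66023291795901
(array([ 445.1, -307.9]), array([42., 43.]), 88.2, 27.0)
```

View pics/w8.png

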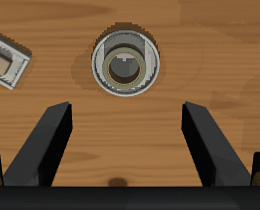

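Both rolls are stacked concentrically, with the stack top at 29 mm. Next is the glue stick.

Call:
{"name": "jog_arm", "arguments": {"rows": [-0.024,3,0,0,0,0,0.3,-0.024,3,0,0,0,0,0.3,-0.024,3,0,0,0,0,0.3,-0.024,3,0,0,0,0,0.3,-0.024,3,0,0,0,0,0.3,-0.024,3,0,0,0,0,0.3,-0.024,3,0,0,0,0,0.3,-0.024,3,0,0,0,0,0.3,-0.024,3,0,0,0,0,0.3,-0.024,3,0,0,0,0,0.3,-0.024,3,0,0,0,0,0.3,-0.024,3,0,0,0,0,0.3,-0.024,3,0,0,0,0,0.3,-0.024,3,0,0,0,0,0.3,-0.024,3,0,0,0,0,0.3,-0.024,3,0,0,0,0,0.3,-0.024,3,0,0,0,0,0.3,-0.024,3,0,0,0,0,0.3,-0.024,3,0,0,0,0,0.3,-0.024,3,0,0,0,0,0.3]}}

```text
clock: 19.02
eef_pos: [439.4, 292.3, 154.2]
eef_rot: [3.141, 0.001, -0.001]
wrist_force: [0.2, 0.5, 0.6]
finger_gap: 65.7
finger_force: 0.0
```

Call:
{"name": "jog_arm", "arguments": {"rows": [0,0,0,0,0,0,0.3,0,0,0,0,0,0,0.3]}}

```text
clock: 19.18
eef_pos: [439.4, 291.7, 154.0]
eef_rot: [3.141, 0.002, 0.001]
wrist_force: [-0.6, -1.2, 0.0]
finger_gap: 65.6
finger_force: 0.0
```

```bash
python3 - <<'E'
from h import *
m=manip.camera_model("wrist");p,d=manip.camera("wrist");cv2.imwrite("pics/w9.png",p)
s=manip.read_state();print(s["eef_pos"],s["eef_rot"],s["finger_gap"],proj(m,(440,291,86)),proj(m,(455,154.8,33)))
print(meas(m,p,d,(440,291,86),86,35)); print(meas(m,p,d,(455,154.8,33),33,45))
E
```

```text
[439.57432555 290.80238787 154.27357804] [3.14051905e+00 1.57148504e-03 1.53326338e-04] 65.78377714206093 [257.84577085 205.61759777] [404.89854765 172.73425392]
(array([441.3, 292.5]), array([21., 21.]), 64.3, 83.4)
(array([456.3, 158.3]), array([48., 47.]), 58.0, 29.8)
```

View pics/w9.png

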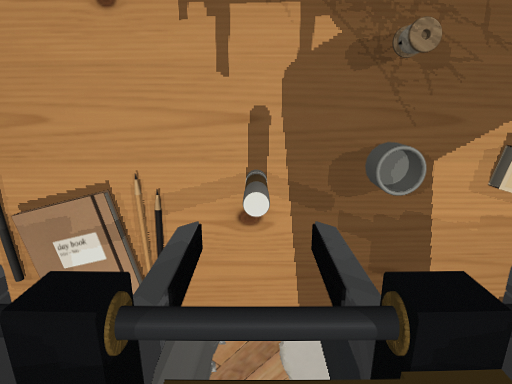

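The stick's top is at (257,204), centred between the fingers. The cup's rim centre at (399,168) is about 3 mm further left than estimated, so I'll re-measure it from above. Grasping the stick.

Call:
{"name": "jog_arm", "arguments": {"rows": [0.1,0,-2,0,0,0,0.3,0,0,-2,0,0,0,0.3,0,0,-2,0,0,0,0.3,0,0,-2,0,0,0,0.3,0,0,-1.6,0,0,0,0.3,0,0,-1,0,0,0,0.3,0,0,0,0,0,0,0.3,0,0,0,0,0,0,0.6,0,0,0,0,0,0,0.7,0,0,0,0,0,0,0.75,0,0,0,0,0,0,1,0,0,0,0,0,0,1,0,0,0,0,0,0,1,0,0,1,0,0,0,1,0,0,2,0,0,0,1,0,0,2,0,0,0,1,0,0,1,0,0,0,1,0,0,0,0,0,0,1]}}

```text
clock: 20.73
eef_pos: [442.0, 291.6, 112.0]
eef_rot: [-3.14, -0.004, -0.001]
wrist_force: [0.7, -0.3, 0.4]
finger_gap: 21.6
finger_force: 10.0
```

```bash
python3 - <<'E'
from h import *
m=manip.camera_model("wrist");p,d=manip.camera("wrist");cv2.imwrite("pics/w10.png",p)
s=manip.read_state();print(s["eef_pos"],s["finger_gap"])
u,v=proj(m,(456,157,33)).astype(int);b=60
x0=max(u-b,0);x1=min(u+b,512);H=heightmap(m,d,(x0,v-b,x1,v+b))
k=(abs(H[...,2]-32)<4);q=H[k];c=np.c_[2*q[:,:2],np.ones(len(q))]
s=np.linalg.lstsq(c,(q[:,:2]**2).sum(1),rcond=None)[0];print("rim",s[:2],np.sqrt(s[2]+s[:2]@s[:2]),len(q),np.median(q,0),u,v)
mt=manip.camera_model("top");dt=np.load("pics/top0.npy")
H=heightmap(mt,dt,(178,200,225,250));q=H[abs(H[...,2]-33)<3];c=np.c_[2*q[:,:2],np.ones(len(q))]
s=np.linalg.lstsq(c,(q[:,:2]**2).sum(1),rcond=None)[0];print("top rim",s[:2],np.sqrt(s[2]+s[:2]@s[:2]),len(q))
E
```

```text
[441.41401461 291.22802796 110.31991922] 21.485775169077165
rim [456.48636033 158.37563572] 21.831996356790917 876 [456.04556178 157.94951776  30.49971031] 425 185
top rim [455.95729787 155.19006185] 21.929493516288126 98
```

View pics/w10.png

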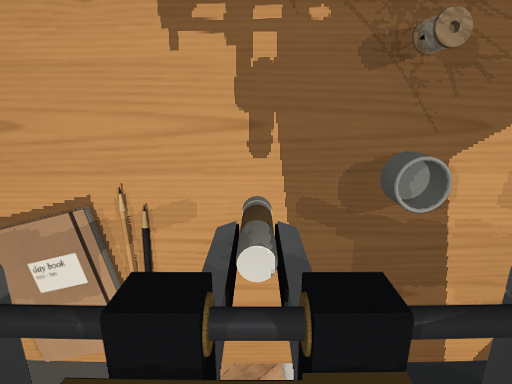

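The stick is held upright at (257,240), with the cup at (417,183). Moving above the cup.

Call:
{"name": "jog_arm", "arguments": {"rows": [0.19,-1.68,0,0,0,0,1,0.19,-1.68,0,0,0,0,1,0.19,-1.68,0,0,0,0,1,0.19,-1.68,0,0,0,0,1,0.19,-1.68,0,0,0,0,1,0.19,-1.68,0,0,0,0,1,0.19,-1.68,0,0,0,0,1,0.19,-1.68,0,0,0,0,1,0,0,-1,0,0,0,1,0,0,-0.5,0,0,0,1,0,0,0,0,0,0,1,0,0,0,0,0,0,1]}}

```text
clock: 21.78
eef_pos: [455.8, 157.2, 93.6]
eef_rot: [3.141, 0.002, -0.0]
wrist_force: [-0.1, -0.2, -0.4]
finger_gap: 21.6
finger_force: 10.0
```

```bash
python3 - <<'E'
from h import *
m=manip.camera_model("wrist");p,d=manip.camera("wrist");cv2.imwrite("pics/w11.png",p[120:330,130:390])
s=manip.read_state();print(s["eef_pos"],s["finger_gap"])
u,v=proj(m,(456,157,33)).astype(int);b=60
H=heightmap(m,d,(u-b,v-b,u+b,v+b))
q=H[(abs(H[...,2]-31)<4)&(np.hypot(H[...,0]-456,H[...,1]-157)<32)&(np.hypot(H[...,0]-456,H[...,1]-157)>16)];c=np.c_[2*q[:,:2],np.ones(len(q))]
s=np.linalg.lstsq(c,(q[:,:2]**2).sum(1),rcond=None)[0];print("rim",s[:2],np.sqrt(s[2]+s[:2]@s[:2]),len(q))
q=H[(H[...,2]>36)&(H[...,2]<60)&(np.hypot(H[...,0]-456,H[...,1]-157)<20)];print("low stick y",len(q),q[:,1].min() if len(q) else 0,q[:,1].max() if len(q) else 0)
E
```

```text
[456.02554942 157.25022586  94.0469792 ] 21.43456858582268
rim [457.08861129 157.54330486] 21.59735644445254 698
low stick y 312 146.8855205119952 167.980510431139
```

View pics/w11.png

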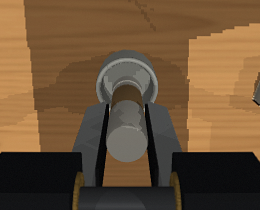

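The stick bottom is centred over the cup: stick centre y = 157.4, rim centre y = 157.5. Lowering and releasing.

Call:
{"name": "jog_arm", "arguments": {"rows": [0.05,0,-1,0,0,0,1,0,0,-1,0,0,0,1,0,0,-1,0,0,0,1,0,0,-0.7,0,0,0,1,0,0,-0.35,0,0,0,1,0,0,0,0,0,0,1,0,0,0,0,0,0,1,0,0,0,0,0,0,0.7,0,0,0,0,0,0,0.6,0,0,0,0,0,0,0.5,0,0,0,0,0,0,0.5,0,0,2,0,0,0,0.5,0,0,3,0,0,0,0.5,0,0,3,0,0,0,0.5,0,0,4,0,0,0,0.5,0,0,0,0,0,0,0.5,0,0,0,0,0,0,0.5]}}

```text
clock: 23.25
eef_pos: [457.5, 156.8, 175.6]
eef_rot: [-3.141, -0.004, -0.001]
wrist_force: [1.1, 0.1, -0.8]
finger_gap: 46.8
finger_force: 0.0
```

```bash
python3 - <<'E'
from h import *
m=manip.camera_model("wrist");p,d=manip.camera("wrist");pt,dt=manip.camera("top")
s=manip.read_state();print(s["eef_pos"],s["finger_gap"])
print("glue",meas(m,p,d,(456,157,90),90,40))
mt=manip.camera_model("top")
for n,X,z in(("er",(451.5,-170.5,15),15),("stack",(445,-309,29),29),("tea",(579,-309,15),15),("match",(447,8,17),17),("spool",(574,149,36),36)): print(n,meas(mt,pt,dt,X,z,22))
a=cv2.resize(p[100:340,100:420],(640,480));cv2.imwrite("pics/w12.png",a)
E
```

```text
[456.34758011 156.49850708 173.02888789] 47.06545456846178
glue (array([457.2, 157. ]), array([21., 21.]), 63.3, 87.4)
er (array([ 451.5, -170.7]), array([43., 18.]), 57.1, 15.6)
stack (array([ 444.6, -308. ]), array([41., 42.]), 3.1, 28.8)
tea (array([ 579.1, -309.2]), array([39., 38.]), 81.0, 13.3)
match (array([447.2,   7.8]), array([72., 44.]), 74.7, 17.7)
spool (array([573.4, 149.8]), array([25., 28.]), 80.4, 36.1)
```

View pics/w12.png

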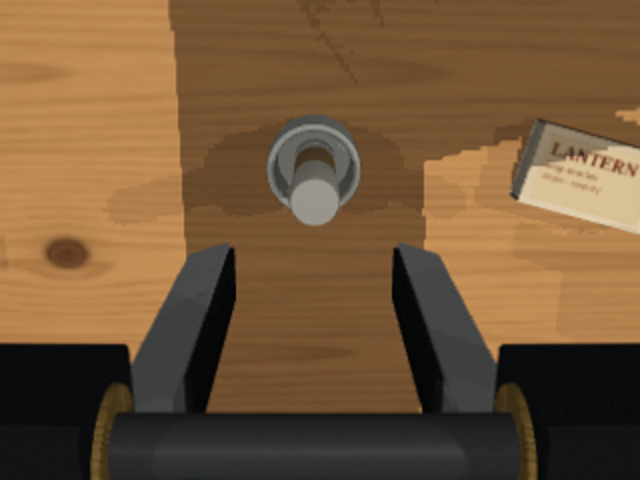

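The glue stick stands upright in the cup (crop (315,180)) and everything else measures in place, so I'm handing in.

```bash
python3 -c "
from cell import manip
print(manip.sign_off())"
```

```text
the job is handed in; nothing more can be done
None
```

The job is handed in after about 23 s of robot time; the hand-in returned no verdict, but the last images showed the eraser, glue stick and stacked tape rolls in their places and the tealight, matchbox and spool unmoved.

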